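# Lock the filter pot's bayonet cap

### The job

Two water-filter pots for the wet grinder are screwed to the worktop. One is already locked; the cap of the other has only been dropped in, so it stands higher, with its wing grip lying along the pot's foot plate. Push that cap down against its spring, turn it a quarter turn clockwise (seen from above) while it is down, and let it go so that it springs up into its notch and stays locked; leave the locked pot's cap locked.

Things in the scene. Friction and masses are not known exactly. Their poses are not given: they have to be found in the camera images.
- open_wing (a point): Centre of the wing grip on the cap to be locked: upright metal bar 66 mm long, 14 wide, 24 high, on a black cap disc 80 mm across, 10 thick. The point is on the cap's axis, 12 mm above the disc top, 12 below the bar top, at z = 0.126 with the cap up. x runs along the bar, y across it, z up; it moves with the cap. Fixed steel pot below: 94 mm across, top z = 0.082, foot plate 150 x 74 mm.
- open_press (a joint): How far that cap is pushed down, m: 0 at the start, 0.020 at a solid stop. Its spring takes about 5 N at 0, 11 N at 0.012, 15 N at 0.020. Side lugs in L-shaped slots let it turn only while down more than 0.012 (0.014 to 0.018 is comfortable). Past 1.15 rad of turn is a notch: let go there, it springs up to 0.008 and is locked.
- open_turn (a joint): How far that cap is turned clockwise seen from above, rad: 0 to 0.15 at the start (bar along the foot plate), stop at 1.57 (bar across it). It locks anywhere from 1.15 to 1.57, so a turn of 1.3 to 1.4 from the start is right. It turns easily, under 0.2 N m. (A wall cabinet hangs over the back of the worktop, x over 0.58, z over 0.25: keep the arm in front of it.)
- locked_turn (a joint): The same turn of the other pot's cap, already locked: 1.2 to 1.45 at the start, to stay locked. The pots are alike, over 0.4 m apart, one left, one right of the robot, in either order; this cap sits 8 mm lower than the open one, its bar across its foot plate.
Things that resemble listed ones, but are neither listed nor needed, are in the scene too. Leave any purple look-alike of the part that bears open_wing alone.

How it is judged:
By the outcome, as a careful person would: the job done as asked, in the order asked, and still so for the second after the job is handed in, with the robot touching nothing.
It also fails if it takes over 32 s, if anything falls off the work surface, if the arm or the gripper's body presses on something with over 40 N, if the wrist force passes 120 N, or if a joint passes its speed limit or range.

### The arm

A 7-joint arm with a two-finger parallel gripper is mounted at the origin on the work surface; the furniture and walls round the work are solid. World frame = base frame: x ahead of the robot, y to its left, z up, the work surface at z = 0. Lengths are in mm, angles in rad, forces in N, time in s.
With the tool pointing down it reaches from about 400 to 750 mm from the base axis. Payload 19.5 kg.
Tool frame: the origin (TCP) lies between the finger pads; the fingertips stand 17 mm ahead of it and the grasp point (between the pads) lies 2 mm behind it; z points along the fingers, y is the direction in which the jaws open and shut (so a half turn about z gives the same grasp; the last joint's range is limited). The gripper opens to 85 mm and grips with 20 to 120 N. Pads are 22 mm wide; open, the fingers measure 114 mm over their backs; the gripper's body (76 mm by 85 mm) begins 54 mm behind the grasp point. The pads swing forward as they close: fully open they stand 13 mm farther back than shut.
Start: joints at [1.204, 0.707, -0.028, 1.485, 0.022, 0.951, -0.075], TCP at [183.486, -544.913, 248.268] pointing down, gripper open.
Joint ranges: [-2.71, 2.71], [-0.32, 2.16], [-1.57, 1.52], [0, 2.45], [-1.46, 4.6], [0, 2.02], [-2.83, 2.83]. Speed limits (rad/s): [1.89, 1.89, 2.57, 2.57, 3.01, 3.01, 3.01].

### API

Orientations are given as [roll, pitch, yaw] about the fixed x, y, z axes, in that order (R = Rz(yaw) Ry(pitch) Rx(roll)).
In Python, from bench import ctrl, cams, sign_off gives the robot as it stands.
- The arm moves only by the tool send_rows, never from a script. Its argument "targets" is a list of rows, each a list of 2 entries, a list of its own where there are three numbers: the shift along the world's x, y, z in mm, then the turn, a rotation vector about the world's x, y, z in rad. A call has 1 to 20 rows; each row shifts and turns the pose as measured when the row begins; what a row does not reach is not made up. A row lasts 1/8 s, in which the tool goes at most 62.5 mm and 10.7 degrees, less where a joint would pass 70% of its speed; a pose out of reach is approached as far as the arm can. A call with a gripper value outside its range is refused whole. "claw" is the gripper command: -1 is fully open, 1 is shut, values between are in proportion, set as the call begins (left out, the last holds). The fingers move at their own pace and stop on an object; the grip force is fixed at half the most. Time passes only in rows, so rows that do not move let the fingers close. It gives the time, the measured TCP pose, the force and the opening at its end, in the units of the state.
- ctrl.state(): the state, without advancing time (a new reading comes with each control period).
- cams.capture(name): name is "scene" or "top"; returns a dict with "img" (400x640x3 uint8, red, green, blue), "fx", "fy", "cx", "cy" (pixels), "k1" (the pictures are not rectified: a ray, as slopes to the right and down, at radius r is drawn at 1 + k1 r^2 times it, then the intrinsics apply), "rvec" (rotation vector, rad) and "tvec" (3), from world to camera coordinates, as OpenCV has them. Camera axes: x right, y down, z forward; pixel columns grow to the right and rows downward; lengths in mm; the calibration is good to about 2 mm. A picture is of the moment at which its call begins. There is no depth.
- sign_off(): hands the job in, once; it reports no verdict.
The state is a dict: "time_s": time; "joint_positions": joint angles; "dq": joint speeds; "tau": joint torques, N m; "eef_pos": TCP position; "tcp_rot": TCP orientation; "wrist_force": force on the tool from outside, world axes, zero at the start; "wrist_torque": the same for the moment, N m; "gripper_width": finger opening in mm.
Only numpy, scipy, OpenCV 4.12 (cv2) and the standard library are available. Lean on these libraries where they do the work, as an engineer would, in place of code of your own. Each camera call takes 0.05 s, during which the arm holds its last target.

## Working session

There is one attempt and no reset: what is moved stays moved. The work goes in short steps, Python scripts to look and compute and a tool call to move; the robot and the scene stay as the last step left them, time stands still between calls to the robot, and variables do not carry over. Pictures are saved under pics/ and viewed, and the job is handed in when it is done.

Besides the shell and the picture viewer there is one more tool, called after "Call:" by a JSON object that holds its "method" and its "body". send_rows: Moves the arm, as the interface text tells. Its arguments: {"type":"object","properties":{"targets":{"type":"array"},"claw":{"type":"number"}},"required":["targets"]}

```bash
mkdir -p pics; cat > h.py <<'E'
import cv2,numpy as np
from bench import ctrl,cams,sign_off
def cap(n,f):
    c=cams.capture(n); cv2.imwrite('pics/'+f,c['img'][:,:,::-1]); np.save('pics/'+f+'.npy',c,allow_pickle=True); return c
def load(f): return np.load('pics/'+f+'.npy',allow_pickle=True).item()
def KD(c): return np.array([[c['fx'],0,c['cx']],[0,c['fy'],c['cy']],[0,0,1.]]),np.array([c['k1'],0,0,0.])
def ray(c,uv):
    K,D=KD(c); p=cv2.undistortPoints(np.array(uv,float).reshape(-1,1,2),K,D).reshape(-1,2)
    R=cv2.Rodrigues(np.array(c['rvec'],float))[0]; t=np.array(c['tvec'],float).ravel()
    d=np.c_[p,np.ones(len(p))]@R; return -R.T@t,d
def onz(c,uv,z):
    o,d=ray(c,uv); return o+d*((z-o[2])/d[:,2])[:,None]
def proj(c,P):
    K,D=KD(c); return cv2.projectPoints(np.array(P,float).reshape(-1,1,3),np.array(c['rvec'],float),np.array(c['tvec'],float),K,D)[0].reshape(-1,2)
E
python3 - <<'E'
from h import *
for n in('scene','top'):
    c=cap(n,n+'0.png'); print({k:v for k,v in c.items() if k!='img'}, ray(c,[[320,200]])[0])
print(ctrl.state())
E
```

```text
{'fx': 399.47062830419134, 'fy': 399.47062830419134, 'cx': 321.61998469528305, 'cy': 200.45146446998072, 'k1': 0.026048064326756496, 'rvec': array([ 0.90503467, -2.54160558,  1.05432259]), 'tvec': array([ 222.18787819,  362.52502292, 1425.02374692])} [-285.90072919  730.09953357 1263.60593892]
{'fx': 398.90556239280886, 'fy': 398.90556239280886, 'cx': 318.3624637168678, 'cy': 194.4880472811947, 'k1': -0.08971487965137534, 'rvec': array([ 2.15599375, -2.21253987,  0.09702788]), 'tvec': array([-188.7246863 ,  438.20370186, 1607.20544514])} [ 302.94986572 -184.55883282 1638.56896422]
{'time_s': 0.1, 'joint_positions': array([ 1.20432399,  0.70702636, -0.02755942,  1.48495431,  0.02197729,
        0.95088464, -0.07550549]), 'dq': array([-9.29483397e-07, -1.95494566e-03, -7.47585639e-04, -1.72947081e-03,
        3.70518143e-04, -1.16922723e-03, -1.09434528e-03]), 'tau': array([ 1.86872610e-03, -8.84296775e+01,  1.23661526e+00, -2.36452156e+01,
        1.71649223e-02,  5.07201970e-03,  1.50974699e-06]), 'eef_pos': array([ 183.38920448, -544.74198939,  247.88249772]), 'tcp_rot': array([-3.14062302e+00,  4.77380747e-05,  3.24709175e-01]), 'wrist_force': array([0.37435758, 0.22077827, 0.4547715 ]), 'wrist_torque': array([-0.04141515,  0.01201751, -0.03867341]), 'gripper_width': 85.66799386540481}
```

View pics/scene0.png

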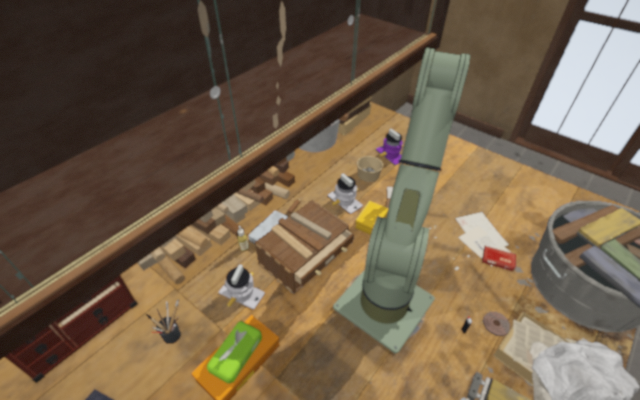

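View pics/top0.png

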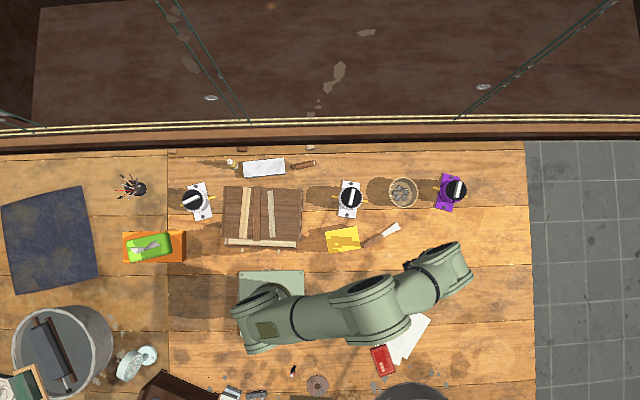

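The top view shows pots at about (195,200) and (349,197), and a purple look-alike at (452,190). I'll zoom in on each.

```bash
python3 - <<'E'
from h import *
a=load('top0.png')['img'];b=load('scene0.png')['img']
z=lambda i,u,v,s:cv2.resize(i[v-s:v+s,u-s:u+s],(390,290 if 0 else 390),interpolation=cv2.INTER_CUBIC)
cv2.imwrite('pics/zt.png',np.hstack([z(a,195,200,26),z(a,349,198,26)])[:,:,::-1])
cv2.imwrite('pics/zs.png',np.hstack([z(b,240,285,28),z(b,346,193,28)])[:,:,::-1])
E
```

```text
(no output)
```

View pics/zt.png

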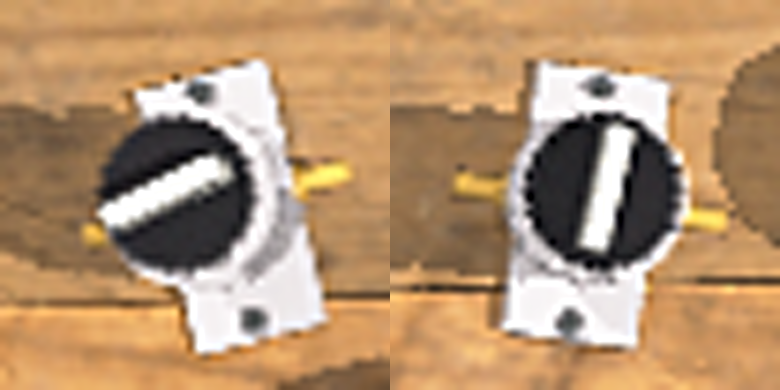

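View pics/zs.png

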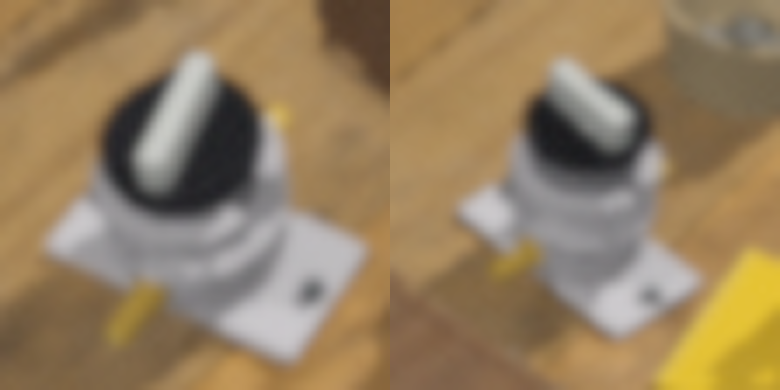

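The right pot (top px 349,197) is the open one: its bar lies along the foot plate. I'll measure it in both views.

```bash
cat > m.py <<'E'
from h import *
def bar(c,u,v,s=20):
    i=cv2.resize(c['img'][v-s:v+s,u-s:u+s],None,fx=8,fy=8,interpolation=cv2.INTER_CUBIC)
    g=i.max(2).astype(np.uint8)
    dark=(g<90).astype(np.uint8)
    n,l,st,ce=cv2.connectedComponentsWithStats(dark)
    cy=cx=s*8
    k=max(range(1,n),key=lambda q:st[q,4]); 
    D=np.zeros_like(dark)
    big=[q for q in range(1,n) if st[q,4]>0.25*st[k,4]]
    pts=np.vstack([np.argwhere(l==q)[:,::-1] for q in big]).astype(np.int32)
    h=cv2.convexHull(pts); cv2.fillConvexPoly(D,h,1)
    e=cv2.fitEllipse(h)
    B=((g>130)&(D>0)).astype(np.uint8)
    B=cv2.erode(B,np.ones((3,3)))
    n,l,st,ce=cv2.connectedComponentsWithStats(B)
    k=max(range(1,n),key=lambda q:st[q,4])
    r=cv2.minAreaRect(np.argwhere(l==k)[:,::-1].astype(np.float32))
    f=lambda p:(np.array(p)+.5)/8-.5+np.array([u-s,v-s])
    i=i.copy(); cv2.polylines(i,[cv2.boxPoints(r).astype(int)],True,(255,0,0)); cv2.ellipse(i,e,(0,255,0))
    return f(cv2.boxPoints(r)),f(r[0]),f(e[0]),i
E
python3 - <<'E'
from m import *
t=load('top0.png');s=load('scene0.png')
o=[]
for c,u,v,zt,zd,n in((t,349,197,138,114,'R top'),(t,192,199,130,106,'L top'),(s,346,185,138,114,'R scene')):
    b,m,e,i=bar(c,u,v,18 if c is t else 15); o.append(cv2.resize(i,(260,260)))
    P=onz(c,b,zt); print(n,'ctr',m.round(1),onz(c,[m],zt).round(1),'disc',e.round(1),onz(c,[e],zd).round(1))
    for q in range(4): 
        d=P[(q+1)%4]-P[q]; print('  L',round(np.hypot(*d[:2]),1),'ang',round(np.degrees(np.arctan2(d[1],d[0])),1))
cv2.imwrite('pics/m.png',np.hstack(o)[:,:,::-1])
# triangulate bar centre and foot plate in top
def tri(a,b):
    o1,d1=a;o2,d2=b;A=np.c_[d1[0],-d2[0]];x=np.linalg.lstsq(A,o2-o1,rcond=None)[0]
    p,q=o1+d1[0]*x[0],o2+d2[0]*x[1];return (p+q)/2,np.linalg.norm(p-q)
print(tri(ray(t,[bar(t,349,197,18)[1]]),ray(s,[bar(s,346,185,15)[1]])))
g=t['img']
for (u,v) in((349,198),(195,200)):
    w=g[v-28:v+28,u-24:u+24]; mk=((w.min(2)>150)&(w.max(2).astype(int)-w.min(2)<30)).astype(np.uint8)
    p=np.argwhere(mk)[:,::-1]+[u-24,v-28]; r=cv2.minAreaRect(p.astype(np.float32)); P=onz(t,cv2.boxPoints(r),5); print('plate',P.mean(0).round(1),[(round(np.hypot(*d[:2])),round(np.degrees(np.arctan2(d[1],d[0])),1)) for d in np.diff(P,axis=0)])
E
```

```text
R top ctr [351.6 196.5] [[ 412.7 -324.1  138. ]] disc [350.8 197. ] [[ 412.5 -323.4  114. ]]
  L 64.1 ang -14.8
  L 14.9 ang -104.5
  L 64.1 ang 165.2
  L 14.8 ang 75.5
L top ctr [190.7 199.1] [[419.2 288.7 130. ]] disc [191.9 199.4] [[419.5 291.3 106. ]]
  L 68.2 ang -66.2
  L 16.5 ang -154.8
  L 68.2 ang 113.9
  L 16.5 ang 25.5
R scene ctr [347.5 179.8] [[ 400.5 -312.2  138. ]] disc [346.2 183.3] [[ 406.5 -313.6  114. ]]
  L 29.3 ang -86.1
  L 49.3 ang 161.0
  L 28.6 ang 93.0
  L 48.6 ang -18.5
(array([ 412.33173724, -326.65884959,  121.26792677]), np.float64(3.760167908995669))
plate [ 412.1 -330.8    5. ] [(149, np.float64(-9.8)), (97, np.float64(-99.6)), (149, np.float64(169.9))]
plate [415.8 308.4   5. ] [(109, np.float64(-77.6)), (149, np.float64(-166.2)), (108, np.float64(102.6))]
```

View pics/m.png

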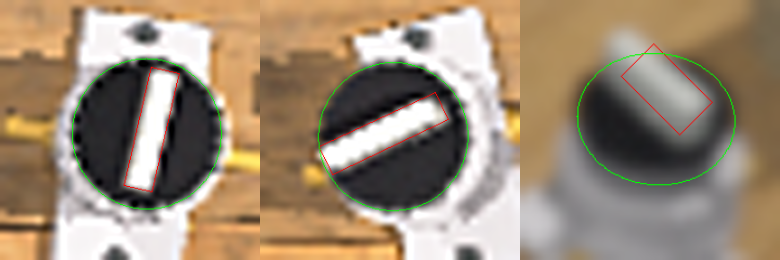

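The fit is good: the bar measures 64×15 mm, the axis is at (412.5, -324), and bar yaw is -14.8° against the plate's -9.8°. That puts the cap at about 0.09 rad already. I'll approach at tool yaw 165.2° so that joint 7 keeps its margin during the clockwise turn.

Call:
{"method": "send_rows", "body": {"targets": [[[16,16,-2],[0,0,0.183]],[[16,16,-2],[0,0,0.183]],[[16,16,-2],[0,0,0.183]],[[16,16,-2],[0,0,0.183]],[[16,16,-2],[0,0,0.183]],[[16,16,-2],[0,0,0.183]],[[16,16,-2],[0,0,0.183]],[[16,16,-2],[0,0,0.183]],[[16,16,-2],[0,0,0.183]],[[16,16,-2],[0,0,0.183]],[[16,16,-2],[0,0,0.183]],[[16,16,-2],[0,0,0.183]],[[16,16,-2],[0,0,0.183]],[[16,13,-2],[0,0,0.183]]], "claw": -1}}

```text
time_s: 1.85
eef_pos: [411.8, -316.2, 216.5]
tcp_rot: [-3.138, -0.003, 2.948]
wrist_force: [-0.0, -0.4, 1.0]
gripper_width: 85.2
```

Call:
{"method": "send_rows", "body": {"targets": [[[0.5,-7.5,0],[0,0,-0.06]],[[0,0,0],[0,0,0]]]}}

```text
time_s: 2.1
eef_pos: [412.7, -323.5, 215.9]
tcp_rot: [-3.139, -0.003, 2.887]
wrist_force: [-0.7, 0.9, -1.1]
gripper_width: 85.1
```

```bash
python3 - <<'E'
from h import *
s=ctrl.state(); print(s['joint_positions'].round(3),s['eef_pos'].round(1),s['tcp_rot'].round(3),s['wrist_force'].round(1))
c=cap('scene','s1.png'); d=cap('top','t1.png')
a=cv2.resize(c['img'][120:240,280:400],(390,390)); b=cv2.resize(d['img'][140:260,290:410],(390,390))
cv2.imwrite('pics/z1.png',np.hstack([a,b])[:,:,::-1])
E
```

```text
[ 0.977  0.752 -0.717  1.701  0.602  0.924  1.333] [ 412.7 -323.5  215.9] [-3.139e+00 -3.000e-03  2.887e+00] [-0.7  0.9 -1.1]
```

View pics/z1.png

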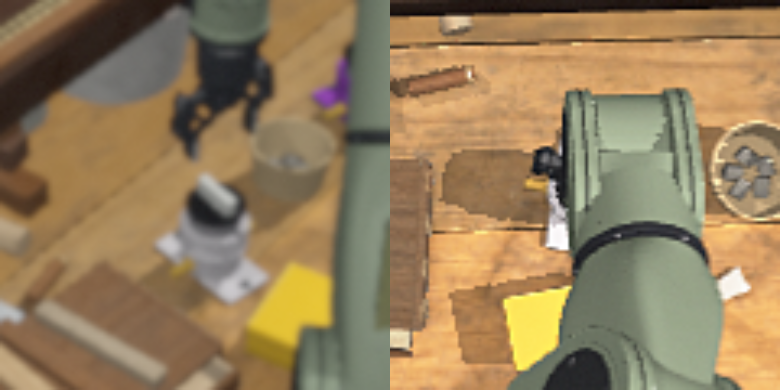

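The gripper stands above the bar, straddling it. Next, descend.

Call:
{"method": "send_rows", "body": {"targets": [[[0,0,-18],[0,0,0]],[[0,0,-18],[0,0,0]],[[0,0,-18],[0,0,0]],[[0,0,-14],[0,0,0]],[[0,0,-8],[0,0,0]],[[0,0,-4],[0,0,0]],[[0,0,0],[0,0,0]]]}}

```text
time_s: 3.08
eef_pos: [411.6, -324.1, 134.5]
tcp_rot: [-3.137, -0.002, 2.885]
wrist_force: [0.9, -0.6, -0.4]
gripper_width: 85.3
```

Call:
{"method": "send_rows", "body": {"targets": [[[0.8,0.3,-0.5],[0,0,0]],[[0,0,0],[0,0,0]],[[0,0,0],[0,0,0]],[[0,0,0],[0,0,0]],[[0,0,0],[0,0,0]],[[0,0,0],[0,0,0]]], "claw": 1}}

```text
time_s: 3.82
eef_pos: [412.8, -324.1, 135.1]
tcp_rot: [-3.137, -0.0, 2.885]
wrist_force: [0.1, 0.8, -0.7]
gripper_width: 12.6
```

Call:
{"method": "send_rows", "body": {"targets": [[[0,0,0],[0,0,0]],[[0,0,-4],[0,0,0]],[[0,0,-4],[0,0,0]],[[0,0,-4],[0,0,0]],[[0,0,0],[0,0,0]]]}}

```text
time_s: 4.45
eef_pos: [413.1, -324.1, 123.4]
tcp_rot: [-3.136, 0.001, 2.885]
wrist_force: [-2.4, 1.1, 10.1]
gripper_width: 12.7
```

The 10 N reading at about 11.7 mm down matches the spring, so the grip isn't slipping. I'll push to about 16 mm.

Call:
{"method": "send_rows", "body": {"targets": [[[0,0,-4.5],[0,0,0]],[[0,0,-0.5],[0,0,0]],[[0,0,0],[0,0,0]]]}}

```text
time_s: 4.82
eef_pos: [413.2, -324.1, 119.0]
tcp_rot: [-3.135, 0.001, 2.885]
wrist_force: [-3.2, 2.1, 12.4]
gripper_width: 12.5
```

Call:
{"method": "send_rows", "body": {"targets": [[[0,0,0],[0,0,-0.1]],[[0,0,0],[0,0,-0.1]],[[0,0,0],[0,0,-0.1]]]}}

```text
time_s: 5.2
eef_pos: [413.3, -323.9, 119.8]
tcp_rot: [-3.135, 0.002, 2.576]
wrist_force: [-1.6, 2.2, 12.0]
gripper_width: 12.4
```

Call:
{"method": "send_rows", "body": {"targets": [[[0,0,-0.6],[0,0,-0.11]],[[0,0,-0.3],[0,0,-0.11]],[[0,0,-0.3],[0,0,-0.11]],[[0,0,-0.3],[0,0,-0.11]]]}}

```text
time_s: 5.7
eef_pos: [413.7, -323.5, 119.6]
tcp_rot: [-3.136, 0.004, 2.122]
wrist_force: [-2.3, 1.0, 11.1]
gripper_width: 12.5
```

Call:
{"method": "send_rows", "body": {"targets": [[[0,-0.2,-1],[0,0,-0.11]],[[0,0,-0.5],[0,0,-0.11]],[[0,0,-0.4],[0,0,-0.11]],[[0,0,-0.3],[0,0,-0.11]],[[0,0,-0.3],[0,0,-0.11]],[[0,0,0],[0,0,0]]]}}

```text
time_s: 6.45
eef_pos: [414.4, -323.2, 119.1]
tcp_rot: [-3.137, 0.006, 1.552]
wrist_force: [-2.1, 0.6, 11.5]
gripper_width: 12.4
```

Turned 1.33 rad with no resistance. Next, let it rise while held: the spring force should vanish at 8 mm if it's in the notch.

Call:
{"method": "send_rows", "body": {"targets": [[[-0.5,-0.3,3],[0,0,0]],[[0,0,3],[0,0,0]],[[0,0,1],[0,0,0]],[[0,0,0.5],[0,0,0]],[[0,0,0],[0,0,0]]]}}

```text
time_s: 7.08
eef_pos: [414.2, -323.2, 127.1]
tcp_rot: [-3.138, 0.006, 1.553]
wrist_force: [0.1, -1.3, 3.1]
gripper_width: 12.5
```

The force is 3 N, where a free spring would give about 9 N at this depth, so the notch is carrying it. Open, then lift straight up.

Call:
{"method": "send_rows", "body": {"targets": [[[0,0,0],[0,0,0]],[[0,0,0],[0,0,0]],[[0,0,0],[0,0,0]],[[0,0,0],[0,0,0]],[[0,0,5],[0,0,0]],[[0,0,15],[0,0,0]],[[0,0,25],[0,0,0]],[[0,0,30],[0,0,0]],[[0,0,20],[0,0,0]],[[-10,-30,0],[0,0,0]],[[-20,-40,0],[0,0,0]],[[-20,-40,0],[0,0,0]],[[-20,-40,0],[0,0,0]],[[-10,-30,0],[0,0,0]],[[0,0,0],[0,0,0]]], "claw": -1}}

```text
time_s: 8.95
eef_pos: [330.9, -507.7, 229.2]
tcp_rot: [-3.14, 0.007, 1.555]
wrist_force: [0.7, 0.6, -0.3]
gripper_width: 85.5
```

```bash
python3 - <<'E'
from m import *
print(ctrl.state()['wrist_force'])
c=cap('scene','s2.png'); t=cap('top','t2.png')
s0=load('scene0.png')
z=lambda i,u,v,s:cv2.resize(i[v-s:v+s,u-s:u+s],(390,390),interpolation=cv2.INTER_CUBIC)
cv2.imwrite('pics/z2.png',np.hstack([z(c['img'],346,193,28),z(t['img'],349,198,26)])[:,:,::-1])
for u,v in((349,197),(192,199)):
    b,m,e,i=bar(t,u,v,18);P=onz(t,b,130);print(onz(t,[m],130).round(1))
    for q in range(2): d=P[q+1]-P[q];print(np.hypot(*d[:2]).round(1),np.degrees(np.arctan2(d[1],d[0])).round(1))
E
```

```text
[ 0.72181803  0.61606971 -0.33229694]
[[ 412.8 -325.   130. ]]
69.1 -90.9
13.4 178.6
[[418.9 288.5 130. ]]
68.0 -65.4
16.7 -154.0
```

View pics/z2.png

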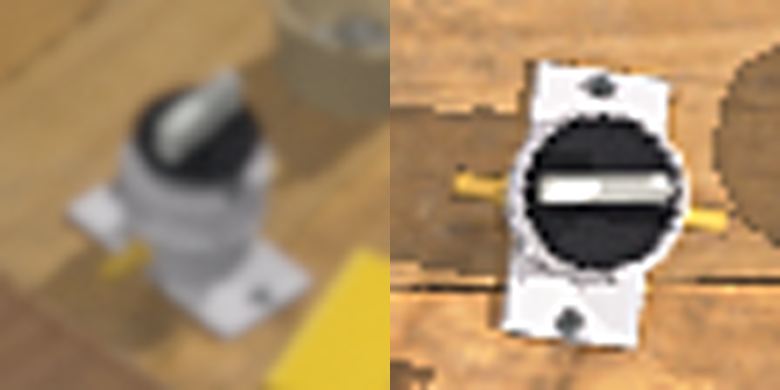

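The bar now lies across the plate, 76° (1.33 rad) from the start, and the left cap is unchanged. One check that the cap sits 8 mm lower, then I'll hand in.

```bash
python3 - <<'E'
from m import *
for f in('scene0.png','s2.png'):
    c=load(f); w=c['img'][165:215,325:370].max(2); col=w[:,8:36].astype(float)
    p=np.argwhere(w[:,:]<80); p=p[(p[:,0]<45)]; print(f,'dark rows',p[:,0].min()+165,p[:,0].max()+165,'cols',p[:,1].min()+325,p[:,1].max()+325,bar(c,346,186,15)[2].round(2))
c=load('s2.png')
print('expect disc 114/106:',proj(c,[[412.5,-324,114],[412.5,-324,106]]).round(2))
E
```

```text
scene0.png dark rows 178 190 cols 338 354 [346.21 183.26]
s2.png dark rows 180 191 cols 338 354 [346.44 184.8 ]
expect disc 114/106: [[346.53 181.38]
 [346.43 182.76]]
```

```bash
python3 -c "
from h import *
print(sign_off())"
```

```text
the job is handed in; nothing more can be done
None
```

The open cap, on the right-hand pot, is now locked. I gripped its wing, pushed it down about 16 mm, turned it 1.33 rad clockwise and let it rise into the notch. Then I opened the gripper, backed the arm well clear and handed the job in at about 9 s.

- **Turn:** the bar went from -14.8° to -90.9° in the top view, about 1.33 rad. With the roughly 0.09 rad it already had at the start, the cap stands at about 1.42 rad, inside the locking range.
- **Notch:** with the cap about 8 mm down and still gripped, the wrist read 3 N. A free spring would have given about 9 N there.
- **Height:** the cap's disc dropped 1.5 px in the scene camera, where 8 mm lower should give 1.4 px.
- **Other pot:** the left cap's bar angle changed by less than 1° (-66.2° to -65.4°), which is measurement noise.
- **What disagreed:** the two-view measurement of the bar before the grasp was off. The two rays missed each other by 3.8 mm, and the height came out low at about 121 mm against the 138 mm bar top I was measuring. I think the blurred scene view cut the bar short, so I used the top view, and the clean grasp bore that out.

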